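# Take a pocket depth on the gauge stand and lock the probe

## Robot

A 7-joint arm with a two-finger parallel gripper is mounted at the origin on the work surface; the furniture and walls round the work are solid. World frame = base frame: x ahead of the robot, y to its left, z up, the work surface at z = 0. Lengths are in m, angles in degrees, forces in N, time in s.
With the tool pointing down it reaches from about 0.425 to 0.875 m from the base axis. Payload 4.7 kg.
Tool frame: the origin (TCP) lies midway between the tips of the shut fingers; the grasp point (between the pads) lies 19 mm behind it; z points along the fingers, y is the direction in which the jaws open and shut (so a half turn about z gives the same grasp; the last joint's range is limited). The gripper opens to 87 mm and grips with 3 to 60 N. Pads are 19 mm wide; open, the fingers measure 117 mm over their backs; the gripper's body (75 mm by 190 mm) begins 51 mm behind the grasp point.
Start: joints at [0.808, 18.392, -4.016, 83.108, 1.295, 78.541, -3.26], TCP at [0.65, -0, 0.223] pointing down, gripper open.
Joint ranges: [-163.93, 163.93], [-17.29, 119.83], [-79.2, 71.16], [3.27, 140.29], [-89.18, 269.18], [5.43, 117.66], [-154.24, 154.24]. Speed limits (degrees/s): [147.25, 147.25, 180, 180, 180, 180, 180].

## Interface

Orientations are given as [roll, pitch, yaw] about the fixed x, y, z axes, in that order (R = Rz(yaw) Ry(pitch) Rx(roll)).
In Python, from cell import env gives the robot as it stands. The module is installed in compiled form; this text tells all that it offers.
- The arm moves only by the tool servo_tool, never from a script. Its argument "plan" is a list of rows, each a list of 3 entries, a list of its own where there are three numbers: the opening, from 0 (shut) to 1 (fully open), then the shift along the tool's x, y, z in cm, then the turn, a rotation vector about the tool's x, y, z in degrees. A call has 1 to 20 rows; each row shifts and turns the pose as measured when the row begins, along the tool's axes as they then stand; what a row does not reach is not made up. A row lasts 1/12 s, in which the tool goes at most 41.7 mm and 7.16 degrees, less where a joint would pass 70% of its speed; a pose out of reach is approached as far as the arm can. A call is refused whole if a number of a shift passes 4.17 or a number of a turn 7.16, either way. A call with a gripper value outside its range is refused whole. The fingers move at their own pace and stop on an object; "force" is the grip in N (left out, the last holds). Time passes only in rows, so rows that do not move let the fingers close. It gives the time, the measured TCP pose, the force and the opening at its end, in the units of the state.
- env.get_obs(): the state, without advancing time (a new reading comes with each control period).
- env.read_camera(name): name is "side" or "top" or "wrist"; returns a dict with "image" (384x512x3 uint8, blue, green, red), "fx", "fy", "cx", "cy" (pixels), "rvec" (rotation vector, rad) and "tvec" (3), from world to camera coordinates, as OpenCV has them; the wrist camera has in their place "T_tool_cam" (4x4, takes a point from camera to tool coordinates, whose origin is the TCP and whose axes are the flange's). Camera axes: x right, y down, z forward; pixel columns grow to the right and rows downward; lengths in m; the calibration is good to about 2 mm. A picture is of the moment at which its call begins: read the wrist's pose just before it. There is no depth.
- env.sign_off(): hands the job in, once; it reports no verdict.
The state is a dict: "time_s": time; "qpos": joint angles; "joint_velocities": joint speeds; "effort": joint torques, N m; "tool_pos": TCP position; "tool_rot": TCP orientation; "force": force on the tool from outside, world axes, zero at the start; "wrist_torque": the same for the moment, N m; "grip_width": finger opening in m.
Only numpy, scipy, OpenCV 4.12 (cv2) and the standard library are available. Lean on these libraries where they do the work, as an engineer would, in place of code of your own. Each camera call takes 0.05 s, during which the arm holds its last target. There are 200 camera calls.

## Task

Take the depth of the housing's pocket: lower the gauge's probe by its black knob, which stands under the lamp, without ramming, until the tip touches the brass floor of the pocket. Then, leaving the probe there, swing the lever with the red ball all the way outward to lock the slide. Let go, do not shift the housing, and leave the other things on the bench alone.

Things in the scene. Friction and masses are not known exactly. Their poses are not given: they have to be found in the camera images.
- gauge: Depth gauge stand, fixed. Origin on the bench straight below the probe's axis; z up, front is -x (towards the robot within about 25 degrees), y its left. In mm: dark base x -75..105, y -75..75, 20 high with its mat; column at the back x 71..95, y -18..18; grey head guiding the probe x -20..74, y -18..18, z 89..115, brass bush to 119.
- lamp (a point): Middle of the front lower edge of the white lamp on the stand, which covers gauge x -5..110, y -60..60, z 298..320 mm and so overhangs the knob: a hand pointing straight down on the knob does not fit. Come from the front (gauge -x) with the hand tilted about 30 to 45 degrees.
- probe: Upright steel probe rod, 8 mm in diameter, sliding straight up and down in the gauge's head; origin at its lower tip, z up. At the start the tip is 66 to 78 mm above the bench, above the housing; it can be lowered at most to 23 mm above the bench. Friction of about 4 N holds it at whatever height it is left.
- knob (a point): Centre of the black knob at the top of the probe rod, 118 mm above the tip: an upright cylinder 24 mm in diameter and 28 mm high; its underside stays at least 17 mm above the bush of the head.
- lock (a joint): Angle (rad) of the steel lock lever at the right (-y) side of the gauge's head. 0 = open, pointing forward (gauge -x). It swings level, growing outward to the gauge's right (-y), to a stop at 1.35 = locked. Starts at 0 to 0.2, has about 0.1 N m of friction and stays where it is left. It does not change the probe's friction.
- lock_ball (a point): Centre of the red ball (20 mm in diameter) at the free end of the lock lever. The lever's upright pivot is at gauge x 0, y -42 mm; the ball's centre is 80 mm from it, 102 mm above the bench; the lever's bar is 10 mm wide and 8 mm high.
- housing: Loose square aluminium housing, 70 x 70 x 40 mm, 0.6 kg, standing on the gauge's mat under the probe; origin at the centre of its underside, z up. Its top has a square pocket 36 mm wide, open upward, with walls 17 mm thick.
- floor (a point): Centre of the top face of the brass floor plate of the pocket (square, fills the pocket). The plate is set to another depth each time, 14 to 28 mm below the housing's top (32 to 46 mm above the bench); it is stiff and does not give under the probe.
- cutters: Side cutters with blue handles, 53 x 146 x 14 mm, lying on the bench; bystander. Origin at the centre of the underside.
- pen: Black marker, 12 x 135 x 13 mm, lying on the bench; bystander. Origin at the centre of the underside.
- weight: Brass test weight, 29 mm in diameter, 51 mm high, upright; bystander. Origin at the centre of the underside.
- glue: Red and white glue bottle, 26 mm in diameter, 80 mm high, upright; bystander. Origin at the centre of the underside.

How it is judged (in metres and radians):
On the way, in this order (a step that is already met when the one before it is completed fails the run):
1. the probe's tip touches the floor of the pocket (within 2 mm) while the lock is still open (lever below 0.35 rad) (z of probe in the frame of floor between -0.002 and 0.002 m and horizontal distance between probe and floor below 0.022 m and value of joint lock below 0.35 rad), for 0.2 s.
2. the lock lever is swung fully outward (over 1.15 rad) with the tip still on the floor (z of probe in the frame of floor between -0.002 and 0.002 m and horizontal distance between probe and floor below 0.022 m and value of joint lock above 1.15 rad), for 0.2 s.
At the end, for the whole second after the job is handed in: The probe's tip rests on the brass floor in the pocket (within 2 mm in height), the lock lever is over 1.15 rad outward (stop at 1.35), the probe is at rest, the housing is within 10 mm of where it stood and the cutters, marker, weight and glue bottle are within 30 mm of where they lay (all of step 2 and linear speed of probe below 0.01 m/s and distance of housing from where it was at the start of the episode below 0.01 m and distance of each of cutters, pen, weight, glue from where it was at the start of the episode below 0.03 m); the robot touches nothing.
It fails at once if the probe is rammed into the housing (over 40 N) (contact force between probe and housing above 40 N).
It fails at once if the housing is shifted by more than 15 mm (distance of housing from where it was at the start of the episode above 0.015 m).
It fails at once if a bystander (cutters, marker, weight, glue bottle) is moved by more than 40 mm (distance of any of cutters, pen, weight, glue from where it was at the start of the episode above 0.04 m).
It also fails if it takes over 48 s, if anything falls off the work surface, if the arm or the gripper's body presses on something with over 40 N, if the wrist force passes 120 N, or if a joint passes its speed limit or range.

## Working session

There is one attempt and no reset: what is moved stays moved. The work goes in short steps, Python scripts to look and compute and a tool call to move; the robot and the scene stay as the last step left them, time stands still between calls to the robot, and variables do not carry over. Pictures are saved under pics/ and viewed, about 8 in all and at most 12, crops included, and the job is handed in when it is done.

Besides the shell and the picture viewer there is one more tool, called after "Call:" by a JSON object that holds its "method" and its "body", one argument or row to a line. servo_tool: Moves the arm, as the interface text tells. Its arguments: {"type":"object","properties":{"plan":{"type":"array"},"force":{"type":"number"}},"required":["plan"]}

```bash
mkdir -p pics
cat > h.py <<'E'
import numpy as np, cv2, json
from cell import env
from scipy.spatial.transform import Rotation as R
def snap(n,f):
    c=env.read_camera(n); cv2.imwrite('pics/'+f,c['image']); 
    d={k:np.asarray(v).tolist() for k,v in c.items() if k!='image'}
    json.dump(d,open('pics/'+f+'.json','w')); return c
def cal(f):
    d=json.load(open('pics/'+f+'.json')); K=np.array([[d['fx'],0,d['cx']],[0,d['fy'],d['cy']],[0,0,1]])
    return K,np.array(d['rvec']).ravel(),np.array(d['tvec']).ravel()
def P(f):
    K,r,t=cal(f); return K@np.c_[cv2.Rodrigues(r)[0],t]
def proj(f,X): 
    x=np.c_[np.atleast_2d(X),np.ones(len(np.atleast_2d(X)))]@P(f).T; return x[:,:2]/x[:,2:]
def tri(f1,p1,f2,p2):
    X=cv2.triangulatePoints(P(f1),P(f2),np.array(p1,float).reshape(2,1),np.array(p2,float).reshape(2,1)).ravel(); return X[:3]/X[3]
def atz(f,p,z):
    M=P(f); A=M[:,:3]; c=-np.linalg.solve(A,M[:,3]); d=np.linalg.solve(A,[p[0],p[1],1]); return c+d*(z-c[2])/d[2]
E
python3 - <<'E'
from h import *
a=snap('side','s0.png')['image'];b=snap('top','t0.png')['image']
cv2.imwrite('pics/st0.png',cv2.resize(np.vstack([a,b]),None,fx=.78,fy=.78))
for f in('s0.png','t0.png'):
    K,r,t=cal(f);print(K[0,0],-cv2.Rodrigues(r)[0].T@t)
o=env.get_obs();print(o['tool_pos'],o['tool_rot'],o['force'],o['time_s'],o['grip_width'])
E
```

```text
376.5715096433604 [ 0.31335143 -0.73062577  0.76108589]
376.5597627942305 [ 0.32469608 -0.12398932  1.12078773]
[ 6.49517950e-01 -5.08868183e-05  2.21576791e-01] [-1.79902964e+02  6.27284453e-03  9.00008482e+01] [-0.80584214 -0.05416582  0.00285391] 0.1 0.08685095813700663
```

View pics/s0.png

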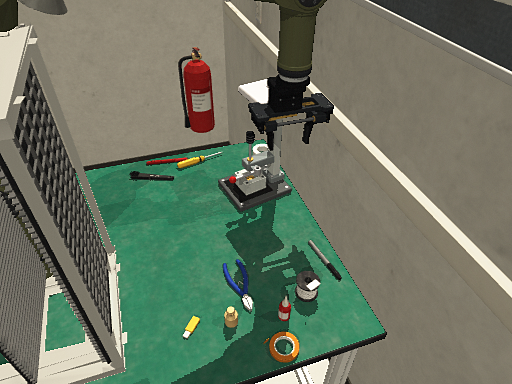

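View pics/t0.png

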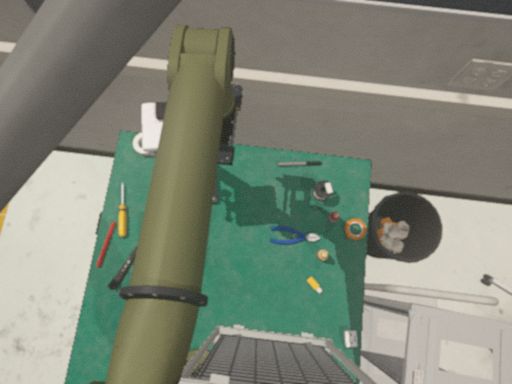

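The side view shows the gauge at about (255,180) with the red ball at (233,181) and the knob at (250,138). The arm hides most of the gauge in the top view. Next I'll enlarge the side crop.

Run:
```python
from h import *
a=cv2.imread('pics/s0.png')
cv2.imwrite('pics/s0c.png',cv2.resize(a[70:214,210:340],None,fx=4.1,fy=4.1,interpolation=cv2.INTER_CUBIC))
print(atz('s0.png',(233,181),.102),atz('s0.png',(250,138),.19))
for n,p in dict(knobz=(250,138)).items():
  for z in(.17,.18,.19,.2):print(z,atz('s0.png',p,z))
```

```text
[0.51459634 0.04406621 0.102     ] [0.58346552 0.10495289 0.19      ]
0.17 [0.59292518 0.1342157  0.17      ]
0.18 [0.58819535 0.1195843  0.18      ]
0.19 [0.58346552 0.10495289 0.19      ]
0.2 [0.57873568 0.09032149 0.2       ]
```

View pics/s0c.png

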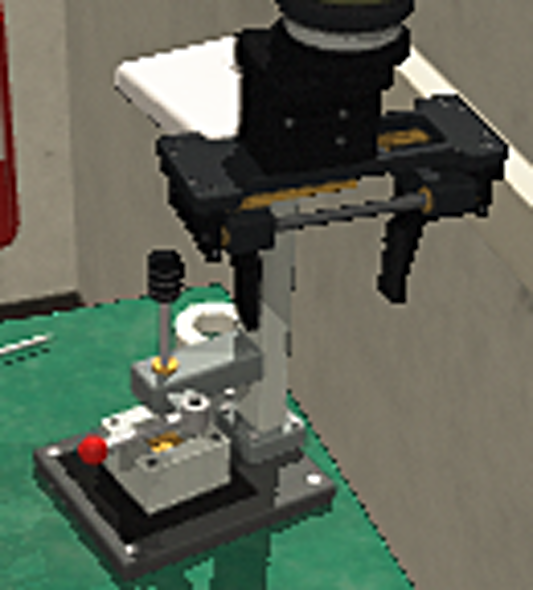

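The crop shows the base corners at (35,455), (125,575) and (335,488), the bush at (165,366), the knob centre at (165,276) and the ball at (93,450). The lever pivot is at (195,401), and the housing is visible with its pocket. I'll fit the gauge pose to these.

Run:
```python
from h import *
from scipy.optimize import least_squares
c=lambda u,v:np.array([210+(u+.5)/4.1-.5,70+(v+.5)/4.1-.5])
pts=[((-75,75,18),c(35,457)),((-75,-75,18),c(125,572)),((105,-75,18),c(335,488)),((0,0,119),c(165,365)),((0,-42,112),c(195,400))]
def mod(p):
    x,y,w,zk,q=p; Rz=R.from_euler('z',w).as_matrix()
    L=[np.array(a)/1000 for a,_ in pts]+[np.array([0,0,zk]),np.array([-.08*np.cos(q),-.042-.08*np.sin(q),.102])]
    return np.array([Rz@l+[x,y,0] for l in L])
obs=np.array([b for _,b in pts]+[c(165,276),c(93,450)])
s=least_squares(lambda p:(proj('s0.png',mod(p))-obs).ravel(),[.6,.12,0,.19,.1],x_scale=[.1,.1,.1,.1,.1])
print(s.x,np.degrees(s.x[2]));print(s.fun.reshape(-1,2).round(1));print(mod(s.x)[-2:])
x,y,w=s.x[:3];Rz=R.from_euler('z',w).as_matrix()
def g(u,v):
  print('lamp?',end='')
for X in [(-5,-60,298),(-5,60,298),(-5,0,298),(-35,-35,40),(-35,35,40),(35,-35,40)]:
    q=proj('s0.png',Rz@np.array(X)/1000+[x,y,0])[0]; print(X,((q-[210,70])*4.1).round())
for n in ('s0.png',): 
  for nm,p in dict(cutters=(240,287),pen=(325,260),weight=(231,318),glue=(285,310)).items(): print(nm,atz(n,p,.02))
```

```text
[ 0.58342824  0.10568353  0.21158747  0.19299518 -0.03520206] 12.123069287285606
[[-1.2 -1.2]
 [ 0.3 -0.3]
 [ 0.9 -0.5]
 [ 0.1  0.1]
 [ 0.2  1.3]
 [ 0.  -0. ]
 [-0.3  0.3]]
[[0.58342824 0.10568353 0.19299518]
 [0.51349    0.05058241 0.102     ]]
(-5, -60, 298) [206. 176.]
(-5, 60, 298) [110.  95.]
(-5, 0, 298) [156. 134.]
(-35, -35, 40) [146. 494.]
(-35, 35, 40) [ 99. 440.]
(35, -35, 40) [229. 462.]
cutters [ 0.44846571 -0.23609878  0.02      ]
pen [ 0.67183634 -0.2265109   0.02      ]
weight [ 0.40712414 -0.30572044  0.02      ]
glue [ 0.52532704 -0.32447425  0.02      ]
```

```bash
cat >> h.py <<'E'
G0=np.array([.5834,.1057,0]); YAW=12.1
RG=R.from_euler('z',YAW,degrees=True).as_matrix()
def Rt(t): # tool rotation, tilt t deg from vertical, jaws along gauge y
    s,c=np.sin(np.radians(t)),np.cos(np.radians(t)); return RG@np.array([[c,0,s],[0,-1,0],[s,0,-c]])
def gw(p): return RG@np.array(p)+G0
def plan(Xt,Rtgt,n,op,o=None):
    o=o or env.get_obs(); X=np.array(o['tool_pos']); A=R.from_euler('xyz',o['tool_rot'],degrees=True)
    rv=(A.inv()*R.from_matrix(Rtgt)).as_rotvec()
    d=(np.array(Xt)-X)/n; rows=[]
    for i in range(n):
        Ai=A*R.from_rotvec(rv*i/n); rows.append([op,(Ai.inv().apply(d)*100).round(2).tolist(),np.degrees(rv/n).round(2).tolist()])
    print(n,json.dumps(rows).replace(' ',''))
def st():
    o=env.get_obs(); X=np.array(o['tool_pos']);A=R.from_euler('xyz',o['tool_rot'],degrees=True).as_matrix()
    print('t',o['time_s'],'g',(RG.T@(X-G0)).round(4),'z',(RG.T@A[:,2]).round(3),'y',(RG.T@A[:,1]).round(3),'F',np.round(o['force'],1),'w',o['grip_width'],'q',np.round(o['qpos'],0)); return o
E
python3 - <<'E'
from h import *
o=env.get_obs(); 
o2=dict(o); o2['tool_pos']=[.5,-.03,.25]; plan([.47,.0,.27],Rt(40),18,1,o2)
E
```

```text
18 [[1,[0.17,-0.17,-0.11],[-1.51,1.87,4.14]],[1,[0.16,-0.18,-0.11],[-1.51,1.87,4.14]],[1,[0.15,-0.18,-0.11],[-1.51,1.87,4.14]],[1,[0.14,-0.19,-0.11],[-1.51,1.87,4.14]],[1,[0.13,-0.2,-0.11],[-1.51,1.87,4.14]],[1,[0.12,-0.2,-0.11],[-1.51,1.87,4.14]],[1,[0.11,-0.21,-0.11],[-1.51,1.87,4.14]],[1,[0.09,-0.21,-0.12],[-1.51,1.87,4.14]],[1,[0.08,-0.22,-0.12],[-1.51,1.87,4.14]],[1,[0.07,-0.22,-0.12],[-1.51,1.87,4.14]],[1,[0.06,-0.22,-0.13],[-1.51,1.87,4.14]],[1,[0.05,-0.22,-0.13],[-1.51,1.87,4.14]],[1,[0.04,-0.22,-0.13],[-1.51,1.87,4.14]],[1,[0.02,-0.22,-0.14],[-1.51,1.87,4.14]],[1,[0.01,-0.22,-0.14],[-1.51,1.87,4.14]],[1,[0.0,-0.21,-0.15],[-1.51,1.87,4.14]],[1,[-0.01,-0.21,-0.16],[-1.51,1.87,4.14]],[1,[-0.02,-0.2,-0.16],[-1.51,1.87,4.14]]]
```

Call:
{"method": "servo_tool", "body": {
  "plan": [
    [1, [-0.7, -3.8, -0.7], [0, 0, 0]],
    [1, [-0.7, -3.8, -0.7], [0, 0, 0]],
    [1, [-0.7, -3.8, -0.7], [0, 0, 0]],
    [1, [-0.7, -3.8, -0.7], [0, 0, 0]]
  ]
}}

```text
time_s: 0.43
tool_pos: [0.4954, -0.0264, 0.2394]
tool_rot: [-179.0, -0.1, 90.2]
force: [-0.1, -0.6, 0.2]
grip_width: 0.087
```

Call:
{"method": "servo_tool", "body": {
  "plan": [
    [1, [0.2, -0.2, -0.2], [-1.5, 1.9, 4.15]],
    [1, [0.2, -0.2, -0.2], [-1.5, 1.9, 4.15]],
    [1, [0.15, -0.2, -0.2], [-1.5, 1.9, 4.15]],
    [1, [0.15, -0.2, -0.2], [-1.5, 1.9, 4.15]],
    [1, [0.1, -0.2, -0.2], [-1.5, 1.9, 4.15]],
    [1, [0.1, -0.2, -0.2], [-1.5, 1.9, 4.15]],
    [1, [0.1, -0.2, -0.2], [-1.5, 1.9, 4.15]],
    [1, [0.1, -0.2, -0.2], [-1.5, 1.9, 4.15]],
    [1, [0.1, -0.2, -0.2], [-1.5, 1.9, 4.15]],
    [1, [0.1, -0.2, -0.2], [-1.5, 1.9, 4.15]],
    [1, [0.1, -0.2, -0.2], [-1.5, 1.9, 4.15]],
    [1, [0, -0.2, -0.2], [-1.5, 1.9, 4.15]],
    [1, [0, -0.2, -0.2], [-1.5, 1.9, 4.15]],
    [1, [0, -0.2, -0.2], [-1.5, 1.9, 4.15]],
    [1, [0, -0.2, -0.2], [-1.5, 1.9, 4.15]],
    [1, [0, -0.2, -0.2], [-1.5, 1.9, 4.15]],
    [1, [0, -0.2, -0.2], [-1.5, 1.9, 4.15]],
    [1, [0, -0.2, -0.2], [-1.5, 1.9, 4.15]]
  ]
}}

```text
time_s: 1.93
tool_pos: [0.546, -0.0272, 0.2425]
tool_rot: [-174.5, -36.0, 7.8]
force: [-0.3, -0.7, -0.5]
grip_width: 0.0871
```

Run:
```python
from h import *
st(); t=snap('wrist','w1.png');st();snap('side','s1.png')
cv2.imwrite('pics/w1v.png',t['image']);print(t['T_tool_cam'],t['fx'])
plan(gw([-.055,0,.245]),Rt(40),8,1)
```

```text
t 1.9333 g [-0.0644 -0.1221  0.2425] z [ 0.591  0.052 -0.805] y [-0.018 -0.997 -0.077] F [-0.3 -0.7 -0.5] w 0.08713082832452769 q [ 22. -17.  -9. 125. -29.  43. -52.]
t 1.9833 g [-0.0645 -0.1215  0.2413] z [ 0.59   0.052 -0.805] y [-0.021 -0.997 -0.079] F [ 0.1  0.9 -1.5] w 0.08696603373139761 q [ 22. -17.  -9. 125. -29.  43. -52.]
[[-2.83958090e-04 -9.53649269e-01 -3.00920240e-01  8.40516029e-02]
 [ 9.99999932e-01 -1.99517157e-04 -3.11340571e-04  6.04751109e-04]
 [ 2.36870958e-04 -3.00920308e-01  9.53649261e-01 -1.61504531e-01]
 [ 0.00000000e+00  0.00000000e+00  0.00000000e+00  1.00000000e+00]] 310.8972525674213
8 [[1,[0.04,-1.51,0.12],[-0.37,0.5,-0.41]],[1,[0.05,-1.51,0.11],[-0.37,0.5,-0.41]],[1,[0.06,-1.51,0.1],[-0.37,0.5,-0.41]],[1,[0.07,-1.51,0.09],[-0.37,0.5,-0.41]],[1,[0.08,-1.51,0.08],[-0.37,0.5,-0.41]],[1,[0.09,-1.51,0.07],[-0.37,0.5,-0.41]],[1,[0.11,-1.51,0.07],[-0.37,0.5,-0.41]],[1,[0.12,-1.51,0.06],[-0.37,0.5,-0.41]]]
```

View pics/w1.png

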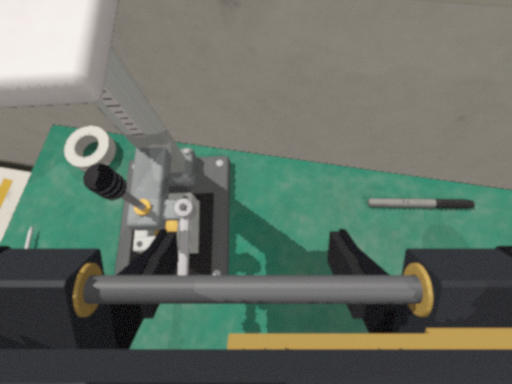

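The wrist view shows the knob at about (106,182), the bush at (142,208) and the lever pivot at (183,207), with the lamp at upper left. Joint 2 is at its limit, so I'll use a tilt of about 35°. First I'll cross-check the fit against this view.

```bash
cat >> h.py <<'E'
def wproj(f,X,pos,rot):
    d=json.load(open('pics/'+f+'.json')); T=np.eye(4);T[:3,:3]=R.from_euler('xyz',rot,degrees=True).as_matrix();T[:3,3]=pos
    C=np.linalg.inv(T@np.array(d['T_tool_cam'])); x=(C[:3,:3]@np.atleast_2d(X).T).T+C[:3,3]
    return np.c_[d['fx']*x[:,0]/x[:,2]+d['cx'],d['fy']*x[:,1]/x[:,2]+d['cy']]
E
python3 - <<'E'
from h import *
pos=[0.546,-0.0272,0.2425];rot=[-174.5,-36,7.8]
for n,p in dict(knob=(0,0,.193),bush=(0,0,.119),piv=(0,-.042,.112),cornerRB=(.105,-.075,.018),lampRF=(-.005,-.06,.298)).items(): print(n,wproj('w1.png',gw(p),pos,rot).round(1))
o=st()
for t in(33,35): plan(gw([-.04,0,.24]),Rt(t),8,1)
E
```

```text
knob [[106.8 183. ]]
bush [[143.7 207.8]]
piv [[185.  208.1]]
cornerRB [[229.6 155. ]]
lampRF [[112.  111.1]]
t 2.0333 g [-0.0652 -0.1208  0.2414] z [ 0.588  0.054 -0.807] y [-0.014 -0.997 -0.076] F [ 1.   0.2 -0.2] w 0.08711529338543468 q [ 22. -17.  -9. 125. -29.  43. -51.]
8 [[1,[0.16,-1.51,0.28],[-0.4,-0.38,-0.39]],[1,[0.17,-1.51,0.27],[-0.4,-0.38,-0.39]],[1,[0.18,-1.51,0.26],[-0.4,-0.38,-0.39]],[1,[0.2,-1.51,0.25],[-0.4,-0.38,-0.39]],[1,[0.21,-1.51,0.23],[-0.4,-0.38,-0.39]],[1,[0.22,-1.51,0.22],[-0.4,-0.38,-0.39]],[1,[0.23,-1.51,0.21],[-0.4,-0.38,-0.39]],[1,[0.24,-1.51,0.2],[-0.4,-0.38,-0.39]]]
8 [[1,[0.16,-1.51,0.28],[-0.39,-0.13,-0.4]],[1,[0.17,-1.51,0.27],[-0.39,-0.13,-0.4]],[1,[0.18,-1.51,0.26],[-0.39,-0.13,-0.4]],[1,[0.19,-1.51,0.25],[-0.39,-0.13,-0.4]],[1,[0.2,-1.51,0.24],[-0.39,-0.13,-0.4]],[1,[0.21,-1.51,0.23],[-0.39,-0.13,-0.4]],[1,[0.23,-1.51,0.22],[-0.39,-0.13,-0.4]],[1,[0.24,-1.51,0.21],[-0.39,-0.13,-0.4]]]
```

Call:
{"method": "servo_tool", "body": {
  "plan": [
    [1, [0.15, -1.5, 0.25], [-0.4, -0.1, -0.4]],
    [1, [0.15, -1.5, 0.25], [-0.4, -0.1, -0.4]],
    [1, [0.15, -1.5, 0.25], [-0.4, -0.1, -0.4]],
    [1, [0.2, -1.5, 0.25], [-0.4, -0.1, -0.4]],
    [1, [0.2, -1.5, 0.25], [-0.4, -0.1, -0.4]],
    [1, [0.2, -1.5, 0.25], [-0.4, -0.1, -0.4]],
    [1, [0.2, -1.5, 0.2], [-0.4, -0.1, -0.4]],
    [1, [0.2, -1.5, 0.2], [-0.4, -0.1, -0.4]]
  ]
}}

```text
time_s: 2.7
tool_pos: [0.5507, 0.0941, 0.2346]
tool_rot: [179.3, -34.3, 13.2]
force: [0.7, -0.2, 0.7]
grip_width: 0.0872
```

Run:
```python
from h import *
st()
t=35*np.pi/180
plan(gw([.019*np.sin(t)-.002,0,.193-.019*np.cos(t)+.003]),Rt(35),8,1)
```

```text
t 2.7 g [-0.0344 -0.0045  0.2346] z [ 0.563 -0.001 -0.826] y [ 0.012 -1.     0.01 ] F [ 0.7 -0.2  0.7] w 0.08723926533466476 q [  8. -17. -17. 124. -10.  38. -81.]
8 [[1,[0.07,-0.06,0.86],[0.01,0.09,0.11]],[1,[0.07,-0.06,0.86],[0.01,0.09,0.11]],[1,[0.06,-0.06,0.86],[0.01,0.09,0.11]],[1,[0.06,-0.06,0.86],[0.01,0.09,0.11]],[1,[0.06,-0.06,0.86],[0.01,0.09,0.11]],[1,[0.06,-0.06,0.86],[0.01,0.09,0.11]],[1,[0.06,-0.06,0.86],[0.01,0.09,0.11]],[1,[0.06,-0.06,0.86],[0.01,0.09,0.11]]]
```

Call:
{"method": "servo_tool", "body": {
  "plan": [
    [1, [0.1, -0.1, 0.8], [0, 0.1, 0.1]],
    [1, [0.1, -0.1, 0.8], [0, 0.1, 0.1]],
    [1, [0.1, -0.1, 0.8], [0, 0.1, 0.1]],
    [1, [0.1, -0.1, 0.8], [0, 0.1, 0.1]],
    [1, [0.1, -0.05, 0.8], [0, 0.1, 0.1]],
    [1, [0.05, 0, 0.8], [0, 0.1, 0.1]],
    [1, [0.05, 0, 0.8], [0, 0, 0.1]],
    [1, [0.05, 0, 0.8], [0, 0, 0.1]],
    [1, [0, 0, 0], [0, 0, 0]]
  ]
}}

```text
time_s: 3.45
tool_pos: [0.5932, 0.107, 0.1789]
tool_rot: [179.7, -34.6, 12.6]
force: [0.3, -0.9, -0.5]
grip_width: 0.0869
```

Run:
```python
from h import *
st()
a=snap('side','s2.png')['image'];w=snap('wrist','w2.png')['image']
b=cv2.resize(a[80:208,190:330],None,fx=3.5,fy=3.5,interpolation=cv2.INTER_CUBIC)
w=cv2.resize(w[60:300,100:420],(490,367)); b=b[:367]
cv2.imwrite('pics/m2.png',cv2.resize(np.hstack([b,w]),None,fx=.81,fy=.81))
```

```text
t 3.45 g [ 0.0099 -0.0008  0.1789] z [ 0.568 -0.001 -0.823] y [ 0.005 -1.     0.005] F [ 0.3 -0.9 -0.5] w 0.08693108910029136 q [  9.  -8. -20. 124.  -5.  29. -86.]
```

View pics/m2.png

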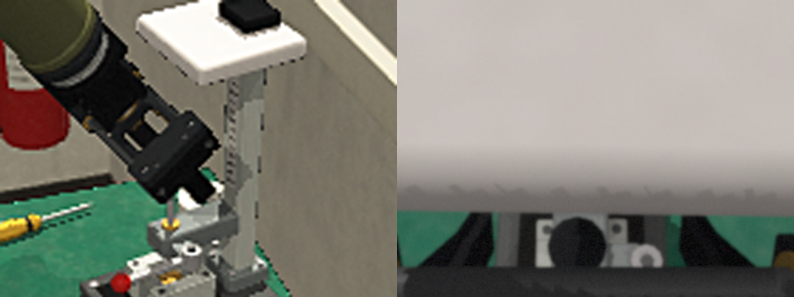

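The side view shows the hand coming in under the lamp with clearance. The wrist view shows the knob at (577,243), centred between the fingers at about 480 and 690. Now I'll close gently.

Call:
{"method": "servo_tool", "body": {
  "plan": [
    [0.2, [0, 0, 0], [0, 0, 0]],
    [0.2, [0, 0, 0], [0, 0, 0]],
    [0.2, [0, 0, 0], [0, 0, 0]],
    [0.2, [0, 0, 0], [0, 0, 0]],
    [0.2, [0, 0, 0], [0, 0, 0]],
    [0.2, [0, 0, 0], [0, 0, 0]],
    [0.2, [0, 0, 0], [0, 0, 0]],
    [0.2, [0, 0, 0], [0, 0, 0]]
  ],
  "force": 12
}}

```text
time_s: 4.22
tool_pos: [0.594, 0.1072, 0.1834]
tool_rot: [179.5, -34.9, 12.7]
force: [0.5, -0.7, 1.3]
grip_width: 0.0419
```

Run:
```python
from h import *
st(); print(Rt(35).T@gw([0,0,-1])-Rt(35).T@G0, Rt(35).T@RG@[0,0,-1])
```

```text
t 4.2167 g [ 0.0106 -0.0008  0.1834] z [ 0.573 -0.002 -0.82 ] y [ 0.006 -1.     0.007] F [ 0.5 -0.7  1.3] w 0.041908515010327864 q [  9.  -8. -20. 124.  -5.  29. -86.]
[-0.57357644  0.          0.81915204] [-0.57357644  0.          0.81915204]
```

Call:
{"method": "servo_tool", "body": {
  "plan": [
    [0.2, [-0.1, 0, 0.15], [0, 0, 0]],
    [0.2, [-0.1, 0, 0.15], [0, 0, 0]],
    [0.2, [0, 0, 0], [0, 0, 0]],
    [0.2, [0, 0, 0], [0, 0, 0]],
    [0.2, [0, 0, 0], [0, 0, 0]],
    [0.2, [0, 0, 0], [0, 0, 0]]
  ],
  "force": 12
}}

```text
time_s: 4.72
tool_pos: [0.5935, 0.1111, 0.18]
tool_rot: [179.7, -35.0, 12.8]
force: [-1.6, 1.3, 0.8]
grip_width: 0.0238
```

Run:
```python
from h import *
st()
```

```text
t 4.7167 g [0.011  0.0032 0.18  ] z [ 0.573  0.002 -0.819] y [ 0.01  -1.     0.004] F [-1.6  1.3  0.8] w 0.02376001221599686 q [  9.  -8. -21. 124.  -5.  28. -86.]
```

Call:
{"method": "servo_tool", "body": {
  "plan": [
    [0.2, [-0.12, 0, 0.16], [0, 0, 0]],
    [0.2, [-0.12, 0, 0.16], [0, 0, 0]],
    [0.2, [-0.12, 0, 0.16], [0, 0, 0]],
    [0.2, [-0.12, 0, 0.16], [0, 0, 0]],
    [0.2, [-0.12, 0, 0.16], [0, 0, 0]],
    [0.2, [-0.12, 0, 0.16], [0, 0, 0]]
  ]
}}

```text
time_s: 5.22
tool_pos: [0.5935, 0.1111, 0.1681]
tool_rot: [179.7, -35.1, 12.8]
force: [-2.0, 0.3, 3.0]
grip_width: 0.0235
```

Run:
```python
from h import *
st()
```

```text
t 5.2167 g [0.011  0.0032 0.1681] z [ 0.575  0.002 -0.818] y [ 0.009 -1.     0.004] F [-2.   0.3  3. ] w 0.02352787903378766 q [  9.  -7. -21. 125.  -5.  27. -86.]
```

Call:
{"method": "servo_tool", "body": {
  "plan": [
    [0.2, [-0.12, 0, 0.16], [0, 0, 0]],
    [0.2, [-0.12, 0, 0.16], [0, 0, 0]],
    [0.2, [-0.12, 0, 0.16], [0, 0, 0]],
    [0.2, [-0.12, 0, 0.16], [0, 0, 0]],
    [0.2, [-0.12, 0, 0.16], [0, 0, 0]]
  ]
}}

```text
time_s: 5.63
tool_pos: [0.5935, 0.1111, 0.1572]
tool_rot: [179.7, -35.1, 12.8]
force: [-1.2, -0.5, 2.8]
grip_width: 0.0237
```

Call:
{"method": "servo_tool", "body": {
  "plan": [
    [0.2, [-0.06, 0, 0.08], [0, 0, 0]],
    [0.2, [-0.06, 0, 0.08], [0, 0, 0]],
    [0.2, [-0.06, 0, 0.08], [0, 0, 0]]
  ]
}}

```text
time_s: 5.88
tool_pos: [0.5935, 0.1111, 0.1537]
tool_rot: [179.7, -35.1, 12.8]
force: [-1.9, 0.2, 2.7]
grip_width: 0.0238
```

Call:
{"method": "servo_tool", "body": {
  "plan": [
    [0.2, [-0.06, 0, 0.08], [0, 0, 0]],
    [0.2, [-0.06, 0, 0.08], [0, 0, 0]],
    [0.2, [-0.06, 0, 0.08], [0, 0, 0]]
  ]
}}

```text
time_s: 6.13
tool_pos: [0.5935, 0.1112, 0.1505]
tool_rot: [179.7, -35.1, 12.8]
force: [-2.0, 0.1, 2.7]
grip_width: 0.0237
```

Call:
{"method": "servo_tool", "body": {
  "plan": [
    [0.2, [-0.06, 0, 0.08], [0, 0, 0]],
    [0.2, [-0.06, 0, 0.08], [0, 0, 0]],
    [0.2, [-0.06, 0, 0.08], [0, 0, 0]]
  ]
}}

```text
time_s: 6.38
tool_pos: [0.5937, 0.1112, 0.1482]
tool_rot: [179.7, -35.2, 12.8]
force: [-10.7, -0.8, 12.8]
grip_width: 0.0234
```

Call:
{"method": "servo_tool", "body": {
  "plan": [
    [0.2, [-0.06, 0, 0.08], [0, 0, 0]],
    [0.2, [-0.06, 0, 0.08], [0, 0, 0]],
    [0.2, [-0.06, 0, 0.08], [0, 0, 0]]
  ]
}}

```text
time_s: 6.63
tool_pos: [0.5939, 0.1113, 0.148]
tool_rot: [179.6, -35.3, 12.9]
force: [-11.5, -1.2, 12.7]
grip_width: 0.0235
```

Contact: the force rose to about 13 N and the descent stopped with the tip at an estimated 43 mm. That is inside the pocket and within the floor range. Next I'll release and back off.

Call:
{"method": "servo_tool", "body": {
  "plan": [
    [0.2, [0, 0, 0], [0, 0, 0]],
    [0.2, [0, 0, 0], [0, 0, 0]],
    [1, [0, 0, 0], [0, 0, 0]],
    [1, [0, 0, 0], [0, 0, 0]],
    [1, [0, 0, 0], [0, 0, 0]],
    [1, [0, 0, 0], [0, 0, 0]],
    [1, [0, 0, 0], [0, 0, 0]],
    [1, [0, 0, 0], [0, 0, 0]]
  ]
}}

```text
time_s: 7.3
tool_pos: [0.5927, 0.1096, 0.1455]
tool_rot: [179.6, -35.1, 12.8]
force: [-0.6, -0.4, 0.2]
grip_width: 0.0559
```

Run:
```python
from h import *
st()
```

```text
t 7.3 g [0.0099 0.0019 0.1455] z [ 0.575 -0.    -0.818] y [ 0.008 -1.     0.006] F [-0.6 -0.4  0.2] w 0.05589870295418427 q [  9.  -5. -21. 127.  -4.  23. -87.]
```

Call:
{"method": "servo_tool", "body": {
  "plan": [
    [1, [0, 0, -0.5], [0, 0, 0]],
    [1, [0, 0, -1], [0, 0, 0]],
    [1, [0, 0, -1], [0, 0, 0]],
    [1, [0, 0, -1], [0, 0, 0]],
    [1, [0, 0, -1], [0, 0, 0]],
    [1, [0, 0, -1], [0, 0, 0]],
    [1, [0, 0, -1], [0, 0, 0]],
    [1, [0, 0, -1], [0, 0, 0]],
    [1, [0, 0, -0.5], [0, 0, 0]],
    [0, [0, 0, 0], [0, 0, 0]]
  ]
}}

```text
time_s: 8.13
tool_pos: [0.5435, 0.0978, 0.216]
tool_rot: [179.8, -34.9, 12.6]
force: [-1.7, 0.3, -0.3]
grip_width: 0.0845
```

Run:
```python
from h import *
o=st(); plan(gw([-.09,.005,.17]),Rt(15),7,0)
o['tool_pos']=gw([-.09,.005,.17]);o['tool_rot']=R.from_matrix(Rt(15)).as_euler('xyz',degrees=True); plan(gw([-.085,.005,.088]),Rt(15),5,0,o)
a=snap('side','s3.png')['image'];w=snap('wrist','w3.png')['image']
b=cv2.resize(a[80:208,190:330],None,fx=4,fy=4,interpolation=cv2.INTER_CUBIC)
cv2.imwrite('pics/m3.png',b)
```

```text
t 8.1333 g [-0.0407  0.0007  0.216 ] z [ 0.572  0.001 -0.82 ] y [ 0.006 -1.     0.003] F [-1.7  0.3 -0.3] w 0.0845215271405403 q [ -2. -17.  -9. 127.  -5.  35. -87.]
7 [[0,[-0.95,-0.07,0.14],[0.0,-2.84,0.05]],[0,[-0.95,-0.07,0.18],[0.0,-2.84,0.05]],[0,[-0.94,-0.07,0.23],[0.0,-2.84,0.05]],[0,[-0.92,-0.07,0.28],[0.0,-2.84,0.05]],[0,[-0.91,-0.06,0.32],[0.0,-2.84,0.05]],[0,[-0.89,-0.06,0.37],[0.0,-2.84,0.05]],[0,[-0.87,-0.06,0.41],[0.0,-2.84,0.05]]]
5 [[0,[-0.33,-0.0,1.61],[0.0,0.0,-0.0]],[0,[-0.33,-0.0,1.61],[0.0,0.0,-0.0]],[0,[-0.33,-0.0,1.61],[0.0,0.0,-0.0]],[0,[-0.33,-0.0,1.61],[0.0,0.0,-0.0]],[0,[-0.33,-0.0,1.61],[0.0,0.0,-0.0]]]
```

View pics/m3.png

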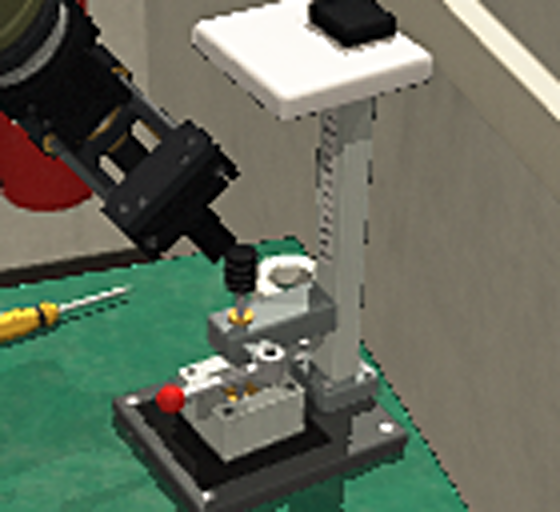

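The knob is now low, at crop (240,268), with the rod down inside the pocket. The lever and ball haven't moved, with the ball at (170,400). On to the lever.

Call:
{"method": "servo_tool", "body": {
  "plan": [
    [0, [-0.9, 0, 0.15], [0, -2.8, 0]],
    [0, [-0.9, 0, 0.2], [0, -2.8, 0]],
    [0, [-0.9, -0.1, 0.25], [0, -2.8, 0]],
    [0, [-0.9, -0.1, 0.3], [0, -2.8, 0]],
    [0, [-0.9, -0.1, 0.3], [0, -2.8, 0]],
    [0, [-0.9, -0.1, 0.35], [0, -2.8, 0]],
    [0, [-0.9, -0.1, 0.4], [0, -2.8, 0]],
    [0, [0, 0, 0], [0, 0, 0]],
    [0, [0, 0, 0], [0, 0, 0]]
  ]
}}

```text
time_s: 8.98
tool_pos: [0.4911, 0.0974, 0.1759]
tool_rot: [-179.9, -15.1, 13.0]
force: [-0.1, 0.1, 0.0]
grip_width: 0.0205
```

Run:
```python
from h import *
o=st(); plan(gw([-.085,.005,.088]),Rt(15),6,0)
for z in (.155,.16,.165,.17):print(z,proj('s3.png',gw([0,0,z])))
```

```text
t 8.9833 g [-0.092   0.0112  0.1759] z [ 0.26   0.006 -0.966] y [ 0.017 -1.    -0.001] F [-0.1  0.1  0. ] w 0.02052262872547931 q [ -2.  -9. -11. 120.  -2.  54. -89.]
6 [[0,[-0.27,0.11,1.44],[-0.06,-0.01,0.15]],[0,[-0.27,0.11,1.44],[-0.06,-0.01,0.15]],[0,[-0.27,0.11,1.44],[-0.06,-0.01,0.15]],[0,[-0.27,0.11,1.44],[-0.06,-0.01,0.15]],[0,[-0.27,0.1,1.45],[-0.06,-0.01,0.15]],[0,[-0.27,0.1,1.45],[-0.06,-0.01,0.15]]]
0.155 [[249.90669015 148.40281153]]
0.16 [[249.90487229 146.92520785]]
0.165 [[249.90304301 145.43832257]]
0.17 [[249.9012022  143.94206797]]
```

Knob at about z 0.16, so the tip is at about 42 mm, which agrees with the contact height.

Call:
{"method": "servo_tool", "body": {
  "plan": [
    [0, [-0.3, 0, 1.4], [0, 0, 0.1]],
    [0, [-0.3, 0, 1.4], [0, 0, 0.1]],
    [0, [-0.3, 0, 1.4], [0, 0, 0.1]],
    [0, [-0.3, 0, 1.4], [0, 0, 0.1]],
    [0, [-0.3, 0, 1.4], [0, 0, 0.1]],
    [0, [-0.3, 0, 1.4], [0, 0, 0.1]],
    [0, [0, 0, 0], [0, 0, 0]]
  ]
}}

```text
time_s: 9.57
tool_pos: [0.4992, 0.1, 0.0942]
tool_rot: [-179.7, -16.3, 12.4]
force: [-0.4, -0.0, -0.6]
grip_width: 0.0005
```

Run:
```python
from h import *
o=st()
# finger path: centre = ball - tangent*(25mm)
pts=[]
D=.022
for q in np.linspace(0.1,1.42,12):
    e=np.array([-np.cos(q),-np.sin(q),0]);t=np.array([np.sin(q),-np.cos(q),0])
    pts.append(np.array([0,-.042,.088])+.08*e-t*D)
A=Rt(15)
prev=np.array(RG.T@(np.array(o['tool_pos'])-G0))
for p in pts: print(p.round(4),(A.T@RG@(p-prev)*100).round(2)); prev=p
a=snap('side','s4.png')['image']
b=cv2.resize(a[80:208,190:330],None,fx=4,fy=4,interpolation=cv2.INTER_CUBIC)
cv2.imwrite('pics/m4.png',b)
```

```text
t 9.5667 g [-0.0835  0.0121  0.0942] z [ 0.281  0.008 -0.96 ] y [ 0.007 -1.    -0.006] F [-0.4 -0.  -0.6] w 0.0004671544130747956 q [ -2.  -4. -12. 125.  -1.  42. -91.]
[-0.0818 -0.0281  0.088 ] [0.01 4.02 0.65]
[-0.0829 -0.038   0.088 ] [-0.1   0.99 -0.03]
[-0.0828 -0.0479  0.088 ] [0.01 0.99 0.  ]
[-0.0815 -0.0578  0.088 ] [0.13 0.99 0.03]
[-0.079  -0.0674  0.088 ] [0.24 0.96 0.06]
[-0.0754 -0.0767  0.088 ] [0.35 0.93 0.09]
[-0.0707 -0.0855  0.088 ] [0.45 0.88 0.12]
[-0.0649 -0.0936  0.088 ] [0.55 0.81 0.15]
[-0.0583 -0.101   0.088 ] [0.64 0.74 0.17]
[-0.0508 -0.1076  0.088 ] [0.72 0.66 0.19]
[-0.0426 -0.1132  0.088 ] [0.79 0.56 0.21]
[-0.0338 -0.1178  0.088 ] [0.85 0.46 0.23]
```

View pics/m4.png

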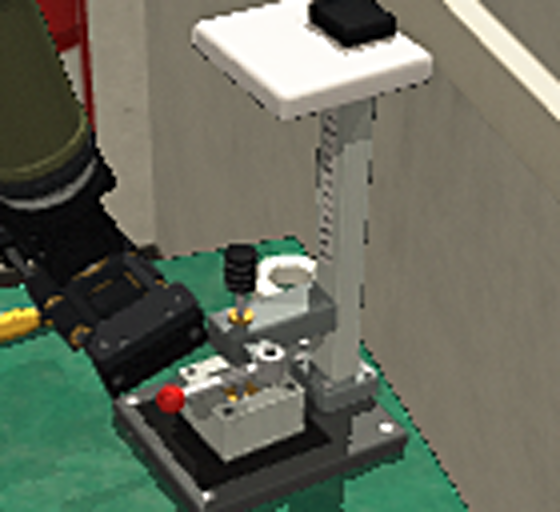

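The fingers are beyond the ball (170,400), hidden by the hand as expected. The lever and probe haven't changed. Now I'll push.

Call:
{"method": "servo_tool", "body": {
  "plan": [
    [0, [0, 0, 0.6], [0, 0, 0]],
    [0, [0, 1, 0.1], [0, 0, 0]],
    [0, [0, 1, 0.1], [0, 0, 0]],
    [0, [0, 1, 0], [0, 0, 0]],
    [0, [0, 1, 0], [0, 0, 0]],
    [0, [-0.1, 1, 0], [0, 0, 0]],
    [0, [0, 1, 0], [0, 0, 0]]
  ]
}}

```text
time_s: 10.2
tool_pos: [0.5194, 0.0448, 0.095]
tool_rot: [-179.6, -17.4, 12.8]
force: [0.6, 2.0, -1.6]
grip_width: 0.0006
```

Run:
```python
from h import *
st()
c=snap('side','s5.png')
```

```text
t 10.2 g [-0.0754 -0.0461  0.095 ] z [ 0.299  0.011 -0.954] y [ 0.014 -1.    -0.007] F [ 0.6  2.  -1.6] w 0.000564184227359474 q [  1.  -3.  -7. 124.  -4.  41. -80.]
```

Call:
{"method": "servo_tool", "body": {
  "plan": [
    [0, [-0.2, 1, 0.4], [0, 0.2, 0]],
    [0, [-0.1, 1, 0.4], [0, 0.2, 0]],
    [0, [0.1, 1, 0.3], [0, 0.2, 0]],
    [0, [0.3, 0.9, 0.2], [0, 0.2, 0]]
  ]
}}

```text
time_s: 10.58
tool_pos: [0.5383, 0.01, 0.0889]
tool_rot: [-179.6, -19.0, 12.9]
force: [0.0, 2.0, -0.2]
grip_width: 0.0005
```

Run:
```python
from h import *
st()
a=snap('side','s6.png')['image']
b=cv2.resize(a[80:208,190:330],None,fx=4,fy=4,interpolation=cv2.INTER_CUBIC)
cv2.imwrite('pics/m6.png',b)
```

```text
t 10.5833 g [-0.0641 -0.0841  0.0889] z [ 0.326  0.012 -0.945] y [ 0.016 -1.    -0.007] F [ 0.   2.  -0.2] w 0.0004833930072948236 q [  3.  -1.  -4. 124.  -7.  39. -73.]
```

View pics/m6.png

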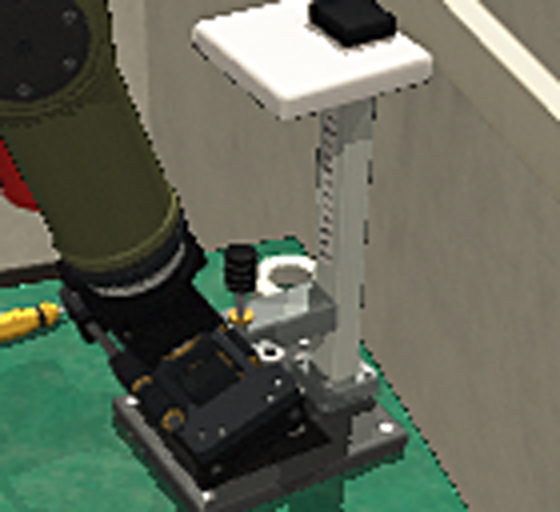

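Call:
{"method": "servo_tool", "body": {
  "plan": [
    [0, [0.4, 0.9, 0.2], [0, -0.3, 0]],
    [0, [0.6, 0.8, 0.2], [0, -0.3, 0]],
    [0, [0.8, 0.6, 0.3], [0, -0.3, 0]],
    [0, [0.8, 0.5, 0.3], [0, -0.3, 0]]
  ]
}}

```text
time_s: 10.97
tool_pos: [0.5727, -0.0131, 0.0882]
tool_rot: [-179.6, -17.7, 12.9]
force: [-1.4, 0.1, -0.2]
grip_width: 0.0004
```

Run:
```python
from h import *
st()
```

```text
t 10.9667 g [-0.0354 -0.1139  0.0882] z [ 0.304  0.011 -0.953] y [ 0.016 -1.    -0.007] F [-1.4  0.1 -0.2] w 0.00037724427454212395 q [  5.   4.  -3. 118.  -7.  41. -71.]
```

Call:
{"method": "servo_tool", "body": {
  "plan": [
    [0, [0.4, 0.1, 0.15], [0, 0, 0]],
    [0, [0.4, 0.1, 0.15], [0, 0, 0]]
  ]
}}

```text
time_s: 11.13
tool_pos: [0.5769, -0.0155, 0.0845]
tool_rot: [-179.5, -16.8, 12.8]
force: [-14.6, 0.3, 4.0]
grip_width: 0.0005
```

Call:
{"method": "servo_tool", "body": {
  "plan": [
    [0, [0.4, 0, 0.15], [0, 0, 0]],
    [0, [0.3, 0, 0.1], [0, 0, 0]]
  ]
}}

```text
time_s: 11.3
tool_pos: [0.5776, -0.0155, 0.0799]
tool_rot: [-179.3, -15.8, 12.7]
force: [-7.1, -0.6, 1.6]
grip_width: 0.0005
```

At the stop: 15 N reaction and no further motion. I'll back off forwards and then up, and look.

Call:
{"method": "servo_tool", "body": {
  "plan": [
    [0, [-0.9, 0, -0.3], [0, 0, 0]],
    [0, [-1.5, 0.5, -0.5], [0, 0, 0]],
    [0, [-2, 1, -0.7], [0, 0, 0]],
    [0, [-2, 1, -0.7], [0, 0, 0]],
    [0, [0, 2, -3], [0, 0, 0]],
    [0, [0, 2, -3], [0, 0, 0]],
    [0, [0, 2.5, -3], [0, 0, 0]],
    [0, [0, 2.5, -3], [0, 0, 0]],
    [0, [0, 0, 0], [0, 0, 0]],
    [0, [0, 0, 0], [0, 0, 0]]
  ]
}}

```text
time_s: 12.13
tool_pos: [0.504, -0.1605, 0.2056]
tool_rot: [-179.7, -16.2, 12.9]
force: [0.2, 1.1, -0.5]
grip_width: 0.0003
```

Run:
```python
from h import *
st()
a=snap('side','s7.png')['image']
b=cv2.resize(a[80:208,190:330],None,fx=4,fy=4,interpolation=cv2.INTER_CUBIC)
cv2.imwrite('pics/m7.png',b)
for q in (1.15,1.25,1.35): print(q,(proj('s7.png',gw([-.08*np.cos(q),-.042-.08*np.sin(q),.102]))-[190,80])*4)
```

```text
t 12.1333 g [-0.1335 -0.2436  0.2056] z [ 0.279  0.009 -0.96 ] y [ 0.015 -1.    -0.005] F [ 0.2  1.1 -0.5] w 0.00028827080171535977 q [ 14.  -6.   7. 113. -10.  59. -52.]
1.15 [[283.45048798 438.31411769]]
1.25 [[295.19823229 437.11515464]]
1.35 [[306.64205576 435.15780141]]
```

View pics/m7.png

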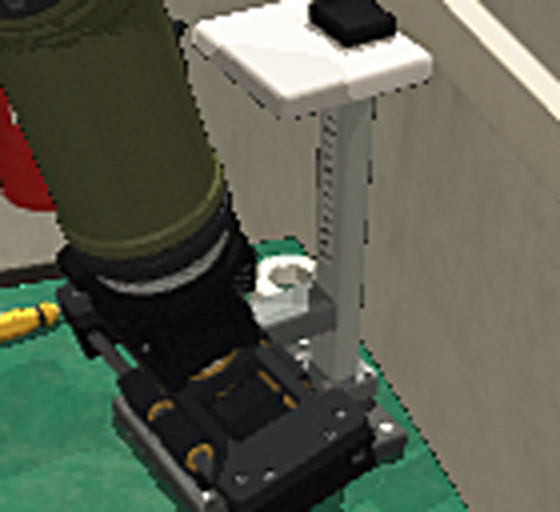

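The arm hides the gauge, so I'll move it up and to the left, staying in front of the gauge.

Call:
{"method": "servo_tool", "body": {
  "plan": [
    [0, [0, 0, -3], [0, 0, 0]],
    [0, [0, 0, -3], [0, 0, 0]],
    [0, [0, -4, 0], [0, 0, 0]],
    [0, [0, -4, 0], [0, 0, 0]],
    [0, [0, -4, 0], [0, 0, 0]],
    [0, [0, -4, 0], [0, 0, 0]],
    [0, [0, -4, 0], [0, 0, 0]],
    [0, [0, -4, 0], [0, 0, 0]],
    [0, [0, -4, 0], [0, 0, 0]],
    [0, [0, 0, 0], [0, 0, 0]],
    [0, [0, 0, 0], [0, 0, 0]]
  ]
}}

```text
time_s: 13.1
tool_pos: [0.4408, 0.1234, 0.2499]
tool_rot: [-179.5, -14.3, 13.1]
force: [0.3, -1.5, 0.0]
grip_width: 0.0003
```

Run:
```python
from h import *
st()
a=snap('side','s8.png')['image']
b=cv2.resize(a[80:208,190:330],None,fx=4,fy=4,interpolation=cv2.INTER_CUBIC)
cv2.imwrite('pics/m8.png',b)
d=cv2.absdiff(a,cv2.imread('pics/s0.png')).max(2); print('bystander diff',(d[235:350,170:350]>40).sum())
```

```text
t 13.1 g [-0.1357  0.0472  0.2499] z [ 0.247  0.013 -0.969] y [ 0.02  -1.    -0.008] F [ 0.3 -1.5  0. ] w 0.00030666203880810964 q [ -6. -17. -11. 117.  -3.  66. -93.]
bystander diff 5102
```

View pics/m8.png

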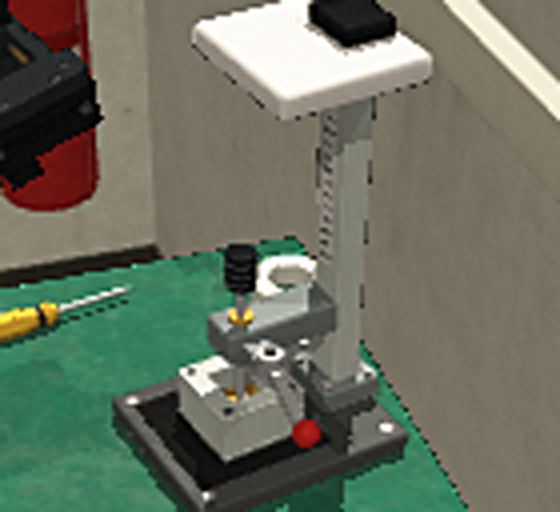

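The ball is at (306,433), which matches 1.35 rad (306.6,435.2). The knob is at (240,268) as before, and the rod is in the pocket. One numeric check that nothing moved, then I'll hand in.

Run:
```python
from h import *
I={k:cv2.cvtColor(cv2.imread(f'pics/{k}.png'),cv2.COLOR_BGR2GRAY).astype(np.float32) for k in('s0','s3','s8')}
def sh(a,b,r):
    x0,y0,x1,y1=r; T=cv2.resize(I[a][y0:y1,x0:x1],None,fx=4,fy=4,interpolation=cv2.INTER_CUBIC); S=cv2.resize(I[b][y0-6:y1+6,x0-6:x1+6],None,fx=4,fy=4,interpolation=cv2.INTER_CUBIC)
    _,m,_,l=cv2.minMaxLoc(cv2.matchTemplate(S,T,cv2.TM_CCOEFF_NORMED)); return round(m,3),(np.array(l)/4-6)
print('knob s3-s8',sh('s3','s8',(243,139,257,155)))
print('housing s0-s8',sh('s0','s8',(234,176,258,196)),sh('s3','s8',(238,180,256,196)))
for n,r in dict(cutters=(220,258,256,312),pen=(305,238,343,280),weight=(222,304,240,330),glue=(277,294,292,322)).items(): print(n,sh('s0','s8',r))
o=st(); print(env.sign_off())
```

```text
knob s3-s8 (0.885, array([0., 0.]))
housing s0-s8 (0.884, array([0., 0.])) (0.979, array([0., 0.]))
cutters (0.852, array([0., 0.]))
pen (0.928, array([0., 0.]))
weight (1.0, array([0., 0.]))
glue (0.791, array([0., 0.]))
t 13.15 g [-0.1359  0.048   0.2498] z [ 0.246  0.014 -0.969] y [ 0.02  -1.    -0.009] F [-1.1  1.5 -0.9] w 0.0009467358807558153 q [ -6. -17. -11. 117.  -3.  66. -93.]
the job is handed in; nothing more can be done
None
```

I gripped the knob from the front at about 35° tilt and lowered the probe until it met the pocket floor. I then let go, pushed the lever's ball outward to its stop with the shut fingers, backed clear and handed the job in at 13.15 s. The hand-in reports no verdict.

**Probe:** contact came at about 13 N, against the 40 N limit, with the tip at about 42–43 mm, which is within the floor's range of 32–46 mm. The camera can't see the tip on the floor, so this rests on the force rise and the knob's height. The knob stayed put in the image after release.

**Lever:** the ball's position in the last side view matches about 1.35 rad, and pushing on at the stop gave about 15 N.

**Housing and other things:** the housing, cutters, marker, weight and glue bottle showed zero image shift between the first and last side views. A plain pixel difference over the bystanders' area was large (5102 pixels). I put that down to the arm's shadow, because matching each object separately showed no shift.

**Robot:** it was clear of everything at hand-in. Early on, joint 2 came close to its range limit, so I used less tilt than the 40° I had planned.

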